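Ready the shielded syringe pump for a fresh syringe

TASK

Get the shielded syringe pump ready for a fresh syringe: swing its hinged half-shell shield up and over until it lies back against its stop and stays open by itself, and roll the thumbwheel until the pusher block's pointer stands exactly opposite the tip of the index clip on the scale. Move the pusher only with the thumbwheel - its nut is engaged, so never push or pull the block itself - and do not knock the jar, the bottle or the vial pot out of place.

Things in the scene. Friction and masses are not known exactly. Their poses are not given: they have to be found in the camera images.
- pump: White bench syringe pump, fixed, 400 mm long (along y), x from -90 (front) to +80 mm; origin at the middle of its underside, x to the rear, y along its length towards the drive housing, z up. Deck 45 mm high; syringe trough under the shield at y -200 to -65 mm; pusher on rods in the middle; drive housing at y +85 to +200 mm, flat top at 97 mm, the thumbwheel standing out of it.
- wheel_crown (a point): Fixed point on top of the thumbwheel, at pump x 0, y +142.5, z 122 mm. The wheel: plain rubber-tyred disc, radius 50 mm, 28 mm wide, axle along pump x, standing 25 mm out of the housing. About 3 N at the rim turn it; it stays where left. A fingertip pressing 5 to 15 N rolls it by friction: 50 mm of rim travel to pump +y on top moves the pusher 16 mm to +y, less any slip; likewise to -y.
- pusher: Aluminium pusher block, 66 x 26 mm, top 108 mm above the pump's underside, sliding along pump y (travel 105 mm), driven by the thumbwheel. Never to be pushed directly. Its origin lies below the block's middle, level with the pump's underside.
- pointer_tip (a point): Tip of the dark steel pointer (9 mm wide, stepped to 4 mm at its end) in the middle of the pusher block's front, over the white scale, 56 mm above the pump's underside; it travels with the pusher along pump y.
- index_tip (a point): Tip of the 4 mm wide blade in the middle of the index clip, a dark steel clip (20 x 18 x 12 mm with a bright round screw head) clamped immovably on the scale bar at the pump's front edge. The blade points to the rear at the pointer's line of travel, at its height. The pointer starts 25 to 60 mm from it, on its -y side. Scale divisions are 5 mm.
- shield (a joint): Angle of the hinged shield in rad: 0 shut over the trough, 1.95 lying back against its stop. Hinge along pump y, at the rear. It falls shut from below about 1.2 rad and falls open from beyond. Dark steel half-shell, 135 mm long, top 39 mm above the hinge line, about 0.5 kg.
- shield_hinge (a point): Point on the shield's hinge line at the middle of its length, at pump x +53, y -132.5, z 80 mm.
- shield_stem (a point): Grip point on the shield's lifting stem, a steel pin of 12 mm diameter, 50 mm long, sticking out of the middle of its front along pump -x, with a black 20 mm ball whose centre is 28 mm beyond this point. Moves with the shield: shut, it is 122 mm in front of the hinge line, 8 mm above it and 43 mm above the deck; at 1.57 rad the stem points straight up.
- jar_mid (a point): White jar with yellow lid, 84 mm diameter, 115 mm high; point at its centre. Bystander.
- wash_bottle_mid (a point): Clear bottle, 66 mm diameter, 150 mm high; point at its centre. Bystander.
- vial_pot_mid (a point): Red vial pot with stepped top, 52 mm diameter, 70 mm high; point at its centre. Bystander.

How it is judged:
By the outcome, as a careful person would: the job done as asked, in the order asked, and still so for the second after the job is handed in, with the robot touching nothing.
It also fails if it takes over 72 s, if anything falls off the work surface, if the arm or the gripper's body presses on something with over 40 N, if the wrist force passes 120 N, or if a joint passes its speed limit or range.

ROBOT

A 6-joint arm with a two-finger parallel gripper is mounted at the origin on the work surface. World frame = base frame: x ahead of the robot, y to its left, z up, the work surface at z = 0. Lengths are in m, angles in rad, forces in N, time in s.
With the tool pointing down it reaches from about 0.425 to 0.95 m from the base axis. Payload 3.5 kg.
Tool frame: the origin (TCP) lies at the very end of the fingers, on their centre line; the grasp point (between the pads) lies 19 mm behind it (ctrl.grip_point_offset is the distance from the TCP to the grasp point, in m); z points along the fingers, y is the line along which they close (so a half turn about z gives the same grasp; the last joint's range is limited). The gripper opens to 85 mm and grips with 20 to 120 N. Pads are 22 mm wide; open, the fingers measure 114 mm over their backs; the gripper's body (76 mm by 85 mm) begins 54 mm behind the grasp point. The pads swing forward as they close: fully open they stand 13 mm farther back than shut.
Start: joints at [0.958, 0.286, 1.577, -0, 1.279, -0.15], TCP at [0.301, 0.604, 0.231] pointing down, gripper open.
Joint ranges: [-2.77, 2.77], [-0.9, 2.22], [0.21, 2.48], [-1.53, 4.67], [0.24, 2.81], [-2.84, 2.84]. Speed limits (rad/s): [2.79, 2.79, 3.14, 3.14, 3.14, 3.14].

INTERFACE

Orientations are given as a unit quaternion [x, y, z, w].
In Python, from plant import telemetry, vision, ctrl gives the robot as it stands.
- The arm moves only by the tool arm_command, never from a script. Its argument "series" is one flat list of numbers, 7 for each row, row after row: the shift along the tool's x, y, z in cm, then the turn, a rotation vector about the tool's x, y, z in degrees, then the closure, from 0 (fully open) to 1 (shut). A call has 1 to 10 rows; each row is the pose to reach, as a shift and turn from the pose commanded when the call began, along the tool's axes at that moment; what a row does not reach only later rows make up. A row lasts 1/12 s, in which the tool goes at most 41.7 mm and 7.16 degrees, less where a joint would pass 70% of its speed; a pose out of reach is approached as far as the arm can. A call with a gripper value outside its range is refused whole. The fingers move at their own pace and stop on an object; "force" is the grip in N (left out, the last holds). Time passes only in rows, so rows that repeat a pose let the fingers close. It gives the time, the measured TCP pose, the force, the opening and the grip force at its end, in the units of the state.
- telemetry.get_state(): the state, without advancing time (a new reading comes with each control period).
- vision.read_camera(name): name is "scene" or "top" or "wrist"; returns a dict with "color" (384x512x3 uint8, blue, green, red), "K" (3x3 intrinsics, pixels), "rvec" (rotation vector, rad) and "tvec" (3), from world to camera coordinates, as OpenCV has them; the wrist camera has in their place "T_tool_cam" (4x4, takes a point from camera to tool coordinates, whose origin is the TCP and whose axes are the flange's). Camera axes: x right, y down, z forward; pixel columns grow to the right and rows downward; lengths in m; the calibration is good to about 2 mm. A picture is of the moment at which its call begins: read the wrist's pose just before it. There is no depth.
- ctrl.sign_off(): hands the job in; it is judged then, once.
The state is a dict: "time": time; "qpos": joint angles; "dq": joint speeds; "joint_efforts": joint torques, N m; "eef_pos": TCP position; "tcp_rot": TCP orientation; "contact_force": force on the tool from outside, world axes, zero at the start; "wrist_torque": the same for the moment, N m; "opening": opening from 0.0 (shut) to 1.0 (fully open); "finger_force": force on a finger pad.
Only numpy, scipy, OpenCV 4.12 (cv2) and the standard library are available. Lean on these libraries where they do the work, as an engineer would, in place of code of your own. Each camera call takes 0.05 s, during which the arm holds its last target. There are 200 camera calls.

## Working session

There is one attempt and no reset: what is moved stays moved. The work goes in short steps, Python scripts to look and compute and a tool call to move; the robot and the scene stay as the last step left them, time stands still between calls to the robot, and variables do not carry over. Pictures are saved under pics/ and viewed, at most 10 in all, crops included, and the job is handed in when it is done.

Besides the shell and the picture viewer there is one more tool, called as a command line: name --argument value ..., lists and objects as JSON in quotes. arm_command: Moves the arm, as the interface text tells. Its arguments: {"type":"object","properties":{"series":{"type":"array","items":{"type":"number"}},"force":{"type":"number"}},"required":["series"]}

```bash
mkdir -p pics; ls
python3 - <<'E'
from plant import telemetry, vision, ctrl
import cv2,numpy as np
print(telemetry.get_state()); print(ctrl.grip_point_offset)
for n in("scene","top"):
    d=vision.read_camera(n); cv2.imwrite(f"pics/{n}0.png",d["color"]); print(n,d["K"],d["rvec"],d["tvec"])
E
```

```text
pics
{'time': 0.0, 'qpos': array([ 9.57990534e-01,  2.87190440e-01,  1.57824773e+00, -2.81475986e-05,
        1.27861034e+00, -1.50012080e-01]), 'dq': array([ 0.00053064, -0.00299662, -0.00073906,  0.00092445,  0.00107328,
        0.00050734]), 'joint_efforts': array([-1.27347226e-03, -4.05979621e+01, -2.92628413e+01, -1.03498762e-04,
        5.71708355e-03, -7.16191181e-06]), 'eef_pos': array([0.30093838, 0.60343061, 0.22989238]), 'tcp_rot': array([ 2.29333238e-01,  9.73347193e-01, -1.14470493e-03, -4.44565503e-04]), 'contact_force': array([-0.86928421, -0.64910315, -0.3360446 ]), 'wrist_torque': array([-0.01216988, -0.01153168,  0.0009067 ]), 'finger_force': 0.0, 'opening': 0.998549624063656}
0.0187
scene [[442.33592218   0.         252.8920755 ]
 [  0.         442.33592218 189.59370686]
 [  0.           0.           1.        ]] [ 1.16121367  2.52457374 -0.80367479] [ 0.38765515 -0.35281977  1.40520399]
top [[439.13006409   0.         253.29295455]
 [  0.         439.13006409 185.66765113]
 [  0.           0.           1.        ]] [ 2.18820026 -2.15941974  0.10449807] [0.03298522 0.63990613 1.39859281]
```

```bash
python3 -c "
import cv2
for n in('scene','top'):
    i=cv2.imread(f'pics/{n}0.png'); cv2.imwrite(f'pics/{n}0b.png',cv2.resize(i,(768,576),interpolation=cv2.INTER_CUBIC))"
```

```text
(no output)
```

View pics/top0b.png

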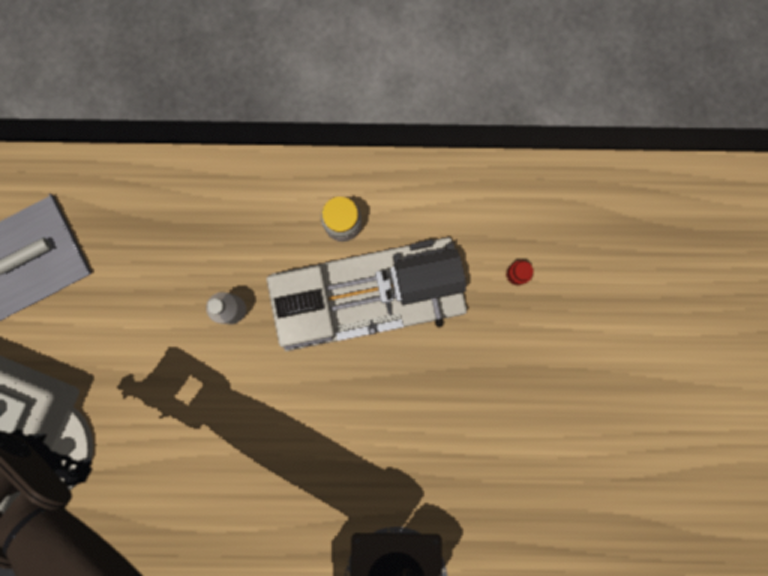

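View pics/scene0b.png

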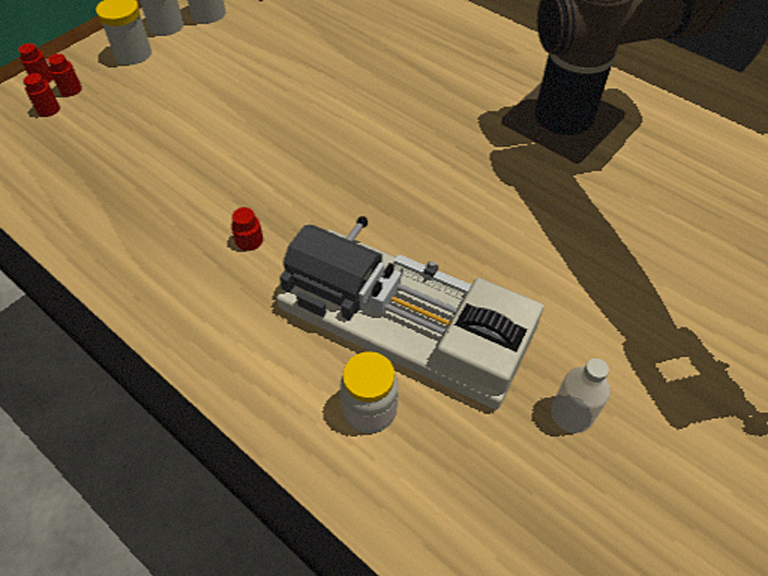

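The top view shows the pump with its housing on the left (wheel at 298,303 in the enlarged picture). The shield is on the right with its ball at (439,322), jar (340,215), bottle (225,307) and pot (520,271). The scene view shows the ball at (362,222). Next I'll fit the pump pose from these points.

```bash
cat > h.py <<'E'
import cv2,numpy as np
from scipy.optimize import least_squares
from scipy.spatial.transform import Rotation as R
from plant import telemetry, vision, ctrl
def cam(n):
    s=telemetry.get_state(); d=vision.read_camera(n)
    if n=="wrist":
        T=np.eye(4);T[:3,:3]=R.from_quat(s["tcp_rot"]).as_matrix();T[:3,3]=s["eef_pos"]
        T=np.linalg.inv(T@d["T_tool_cam"])
        M,t=T[:3,:3],T[:3,3]
    else: M,t=cv2.Rodrigues(np.array(d["rvec"]))[0],np.array(d["tvec"]).ravel()
    return d["color"],(np.array(d["K"]),M,t)
def proj(C,P):
    K,M,t=C; q=(np.atleast_2d(P)@M.T+t)@K.T; return q[:,:2]/q[:,2:]
def ray(C,px,z):
    K,M,t=C; c=-M.T@t; v=M.T@np.linalg.inv(K)@np.array([px[0],px[1],1.]); return c+v*(z-c[2])/v[2]
def pw(p,P):  # pump pose (x,y,yaw), pump points -> world
    P=np.atleast_2d(P).astype(float); c,s=np.cos(p[2]),np.sin(p[2])
    return np.c_[p[0]+c*P[:,0]-s*P[:,1],p[1]+s*P[:,0]+c*P[:,1],P[:,2]]
E
python3 - <<'E'
from h import *
i1,C1=cam("top");i2,C2=cam("scene")
np.savez("cams.npz",K1=C1[0],M1=C1[1],t1=C1[2],K2=C2[0],M2=C2[1],t2=C2[2])
f=1/1.5
ball=np.array([-.097,-.1325,.088])
top=[((439,322),ball),((268,276),(.055,.2,.097)),((286,349),(-.09,.2,.097)),((450,237),(.08,-.2,.045)),((467,312),(-.09,-.2,.045)),((298,303),(0,.1425,.11))]
sc=[((362,222),ball),((543,302),(-.09,.2,.097)),((478,280),(-.09,.085,.097))]
def res(p):
    return np.concatenate([(proj(C,pw(p,[P for _,P in L]))-np.array([q for q,_ in L])*f).ravel() for C,L in((C1,top),(C2,sc))])
s=least_squares(res,[.6,.0,.17],loss="soft_l1"); print(s.x,np.round(res(s.x).reshape(-1,2),1))
for n,px,z in(("jar",(340,215),.115),("bottle",(216,306),.15),("pot",(518,271),.07)): print(n,ray(C1,np.array(px)*f,z))
cv2.imwrite("pics/crop.png",cv2.resize(i1[150:240,170:320],(750,450),interpolation=cv2.INTER_CUBIC))
E
```

```text
[0.61601231 0.06794934 0.19475837] [[-0.3 -0.4]
 [-0.6  1.3]
 [-4.8 -1.2]
 [ 1.3 -0.9]
 [ 0.1  0.7]
 [ 0.1 -2.9]
 [-0.3 -0.4]
 [ 1.7 -0.4]
 [-0.5 -5.4]]
jar [0.76155902 0.12546617 0.115     ]
bottle [0.56912907 0.36501201 0.15      ]
pot [ 0.65544513 -0.24980628  0.07      ]
```

View pics/crop.png

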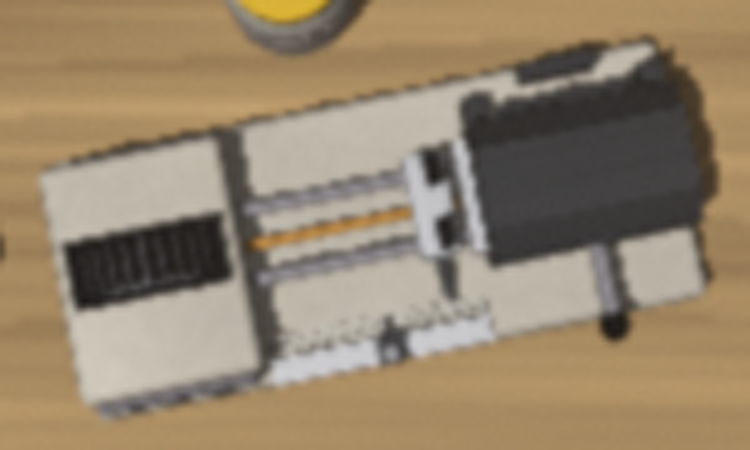

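Top crop: deck's −y corners at (655,38) and (705,297), ball at (613,326), pointer tip near (455,297), index clip near (393,330) and wheel centre (149,262). Now I'll bring the wrist camera over the pump.

```bash
cat >> h.py <<'E'
def go(P,yaw=None):  # shift cm / turn deg, in present tool axes, for TCP to P with tool down, tool y at world angle yaw (rad)
    s=telemetry.get_state(); Q=R.from_quat(s["tcp_rot"])
    sh=Q.inv().apply(np.array(P)-s["eef_pos"])*100
    out=[np.round(sh,2)]
    if yaw is not None:
        y=np.array([np.cos(yaw),np.sin(yaw),0]);z=np.array([0,0,-1.]);x=np.cross(y,z)
        out.append(np.round((Q.inv()*R.from_matrix(np.c_[x,y,z])).as_rotvec(degrees=True),2))
    return out
E
python3 - <<'E'
from h import *
p=[.616,.068,.195]
print(vision.read_camera("wrist")["T_tool_cam"], vision.read_camera("wrist")["K"])
print(go(pw(p,[-.0,-.03,.42])[0],np.pi/2+.195))
E
```

```text
[[ 1.32192397e-03 -9.54255304e-01 -2.98990078e-01  7.72525474e-02]
 [ 9.99998680e-01  1.54399650e-03 -5.06520555e-04  5.35273154e-04]
 [ 9.44989560e-04 -2.98989013e-01  9.54256086e-01 -1.41628060e-01]
 [ 0.00000000e+00  0.00000000e+00  0.00000000e+00  1.00000000e+00]] [[295.39288894   0.         255.61637632]
 [  0.         295.39288894 188.79751267]
 [  0.           0.           1.        ]]
[array([-53.92, -36.28, -18.89]), array([-4.000e-02, -2.000e-02, -3.769e+01])]
```

arm_command --series '[-54,-36.3,-7,0,0,-37.7,0,-54,-36.3,-7,0,0,-37.7,0,-54,-36.3,-7,0,0,-37.7,0,-54,-36.3,-7,0,0,-37.7,0,-54,-36.3,-7,0,0,-37.7,0,-54,-36.3,-7,0,0,-37.7,0,-54,-36.3,-7,0,0,-37.7,0,-54,-36.3,-7,0,0,-37.7,0,-54,-36.3,-7,0,0,-37.7,0,-54,-36.3,-7,0,0,-37.7,0]'

```text
time: 1.13
eef_pos: [0.5033, 0.2475, 0.2757]
tcp_rot: [-0.098, 0.995, 0.0, 0.0]
contact_force: [0.9, 1.2, 0.2]
opening: 1.0
finger_force: 0.0
```

Run:
```python
from h import *
print(go(pw([.616,.068,.195],[-.0,-.03,.30])[0],np.pi/2+.195), telemetry.get_state()["qpos"])
```

```text
[array([ -7.58, -22.79,  -2.43]), array([0.01, 0.03, 0.02])] [ 2.76059054e-01  2.16716425e-03  1.81269437e+00  6.81798112e-05
  1.32621612e+00 -1.49010013e+00]
```

arm_command --series '[-7.6,-22.8,-2.5,0,0,0,0,-7.6,-22.8,-2.5,0,0,0,0,-7.6,-22.8,-2.5,0,0,0,0,-7.6,-22.8,-2.5,0,0,0,0,-7.6,-22.8,-2.5,0,0,0,0,-7.6,-22.8,-2.5,0,0,0,0,-7.6,-22.8,-2.5,0,0,0,0,-7.6,-22.8,-2.5,0,0,0,0]'

```text
time: 1.8
eef_pos: [0.622, 0.0387, 0.3]
tcp_rot: [-0.096, 0.995, 0.0, -0.0]
contact_force: [-0.1, 0.9, -0.2]
opening: 0.997
finger_force: 0.0
```

Run:
```python
from h import *
i,C=cam("wrist"); cv2.imwrite("pics/w1.png",i)
np.savez("w1.npz",K=C[0],M=C[1],t=C[2])
L=dict(ball=(-.097,-.1325,.088),crown=(0,.1425,.122),dk1=(-.09,-.2,.045),dk2=(.08,-.2,.045),h1=(-.09,.2,.097),h2=(-.09,.085,.097))
for k,v in L.items(): print(k,np.round(proj(C,pw([.616,.068,.195],v))[0],1))
cv2.imwrite("pics/w1b.png",cv2.resize(i,(768,576),interpolation=cv2.INTER_CUBIC))
```

```text
ball [163.3  77.5]
crown [410.2 168.4]
dk1 [120.7  85.6]
dk2 [137.  210.6]
h1 [463.7  83.3]
h2 [359.1  83.5]
```

View pics/w1b.png

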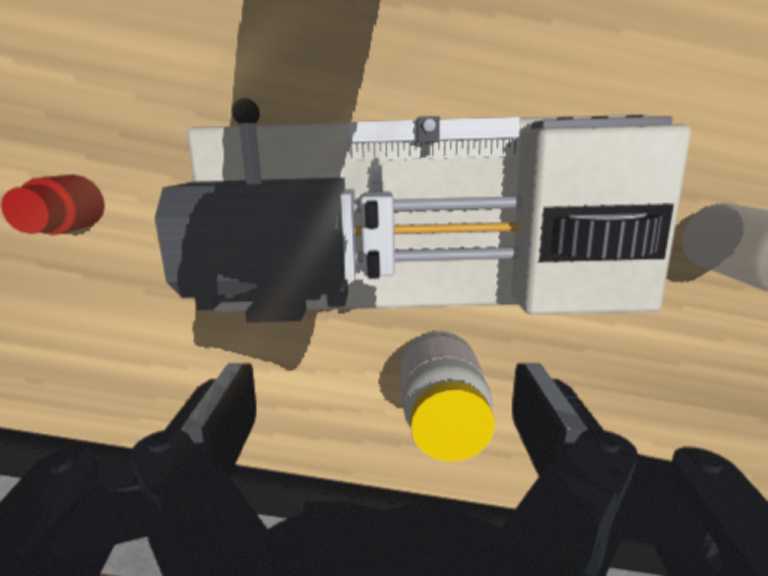

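Wrist view (image up is towards the robot): ball (245,111), clip screw (428,125), pointer tip near (376,160), housing front corners (540,125) and (690,127), wheel slot centre (605,234). Now refitting and locating the pointer and blade.

Run:
```python
from h import *
d=np.load("w1.npz");C=(d["K"],d["M"],d["t"])
i=cv2.imread("pics/w1.png")
g=i.max(2); m=(g<45).astype(np.uint8); m[90:]=0; m[:50]=0; m[:,:140]=0;m[:,190:]=0
n,l,st,ce=cv2.connectedComponentsWithStats(m); print(st[1:],ce[1:])
obs=[((163.3,74),(-.097,-.1325,.088)),((460,84.7),(-.09,.2,.097)),((360,83.3),(-.09,.085,.097)),((127,85),(-.09,-.2,.045)),((403,156),(0,.1425,.097))]
def res(q):
    o=[(proj(C,pw(q,P))[0]-px) for px,P in obs]
    o+=[proj(C,pw(q,(q[3],.2,.097)))[0]-(440,208),proj(C,pw(q,(q[3],.085,.097)))[0]-(350.7,208)]
    return np.concatenate(o)
s=least_squares(res,[.616,.068,.195,.05],loss="soft_l1");print(s.x,np.round(res(s.x).reshape(-1,2),1))
cv2.imwrite("pics/w1c.png",cv2.resize(i[70:150,210:350],(784,448),interpolation=cv2.INTER_CUBIC))
```

```text
[[156  67  17  15 210]] [[163.9952381   74.54285714]]
[0.6149726  0.06922158 0.19285174 0.05704194] [[ 1.3  2.5]
 [ 5.2 -1.8]
 [ 0.6 -0.4]
 [-5.2 -0.4]
 [-2.1  7.2]
 [ 0.2 -0. ]
 [-2.6 -0. ]]
```

View pics/w1c.png

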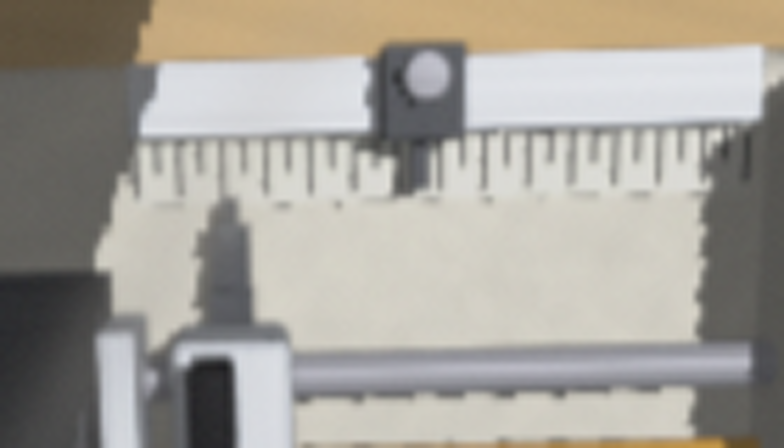

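Run:
```python
from h import *
d=np.load("w1.npz");C=(d["K"],d["M"],d["t"])
c=np.load("cams.npz");C1=(c["K1"],c["M1"],c["t1"]);C2=(c["K2"],c["M2"],c["t2"])
cr=lambda x,y:np.array([210+x/5.6,70+y/5.6])
for a,b,z in((cr(140,136),cr(760,122),.056),(np.array([397,229])/1.5,np.array([515,226])/1.5,.075),(np.array([397,204])/1.5,np.array([515,201.5])/1.5,.075)):
    v=ray(C,b,z)-ray(C,a,z);print("yaw",np.arctan2(-v[0],v[1]))
ball=np.array([-.097,-.1325,.088])
def res(p):
    e=lambda C,P,px:proj(C,pw(p,P))[0]-px
    return np.r_[e(C,ball,(164,74.5)),e(C,(0,.1425,.122),(405,158)),e(C,(0,.1425,.097),(403.5,157))*.5,
      e(C1,ball,(292.6,214.9)),e(C2,ball,(241.3,148))]
s=least_squares(res,[.616,.068,.2]);print(s.x,np.round(res(s.x).reshape(-1,2),1))
# ball triangulated
b=least_squares(lambda X:np.r_[proj(C,X)[0]-(164,74.5),proj(C1,X)[0]-(292.6,214.9),proj(C2,X)[0]-(241.3,148)],[.55,-.1,.09]);print("ball",b.x,b.fun.round(1))
for n,q in(("ptr",cr(237,205)),("idx",cr(422,190))):
    w=ray(C,q,.056);v=w-[s.x[0],s.x[1],0];a=s.x[2];print(n,v[0]*np.cos(a)+v[1]*np.sin(a),-v[0]*np.sin(a)+v[1]*np.cos(a))
print(pw(s.x,[ball,(0,.1425,.122)]))
```

```text
yaw 0.2147604535664346
yaw 0.21888070559995254
yaw 0.21426051224309756
[0.61004984 0.06563983 0.21417563] [[-3.7 -0.5]
 [ 5.3  2.4]
 [-1.9 -0.5]
 [ 0.9  0.4]
 [-0.6 -1.8]]
ball [ 0.54334415 -0.08200745  0.08265987] [-0.1  0.2 -0.   0.4  0.2  0.1]
ptr -0.05867193017959829 -0.030772577047223387
idx -0.06104430768004153 0.010762007253288658
[[ 0.54342791 -0.08444937  0.088     ]
 [ 0.57976261  0.20488398  0.122     ]]
```

Clean pose: yaw 0.215, ball at about (0.543, −0.083, 0.086); pointer is about 41.5 mm short of the index. Next I go above the ball.

Run:
```python
from h import *
print(go([.543,-.083,.14],np.pi/2+.215),go([.543,-.083,.067]))
```

```text
[array([ 10.05, -10.58,  15.98]), array([ 0.05, -0.04, -1.21])] [array([ 10.05, -10.58,  23.28])]
```

arm_command --series '[10,-10.6,8,0,0,-1.2,0.35,10,-10.6,8,0,0,-1.2,0.35,10,-10.6,8,0,0,-1.2,0.35,10,-10.6,8,0,0,-1.2,0.35,10,-10.6,8,0,0,-1.2,0.35,10,-10.6,15.5,0,0,-1.2,0.35,10,-10.6,15.5,0,0,-1.2,0.35,10,-10.6,15.5,0,0,-1.2,0.35]'

```text
time: 2.52
eef_pos: [0.5389, -0.0798, 0.1382]
tcp_rot: [-0.109, 0.994, 0.003, -0.006]
contact_force: [-1.4, -0.2, -1.5]
opening: 0.652
finger_force: 0.0
```

Run:
```python
from h import *
i,C=cam("wrist"); cv2.imwrite("pics/w2.png",cv2.resize(i,(768,576)))
print(go([.543,-.083,.067],np.pi/2+.215))
X=np.array([.5433,-.083,.086]);print(proj(C,X)*1.5)
s=telemetry.get_state();print(s["eef_pos"],s["contact_force"])
```

```text
[array([-0.2 , -0.33,  7.46]), array([ 0.29, -0.43,  0.17])]
[[372.2477055  324.33066817]]
[ 0.54098336 -0.08047277  0.14158618] [0.03396919 0.34034471 0.99451792]
```

View pics/w2.png

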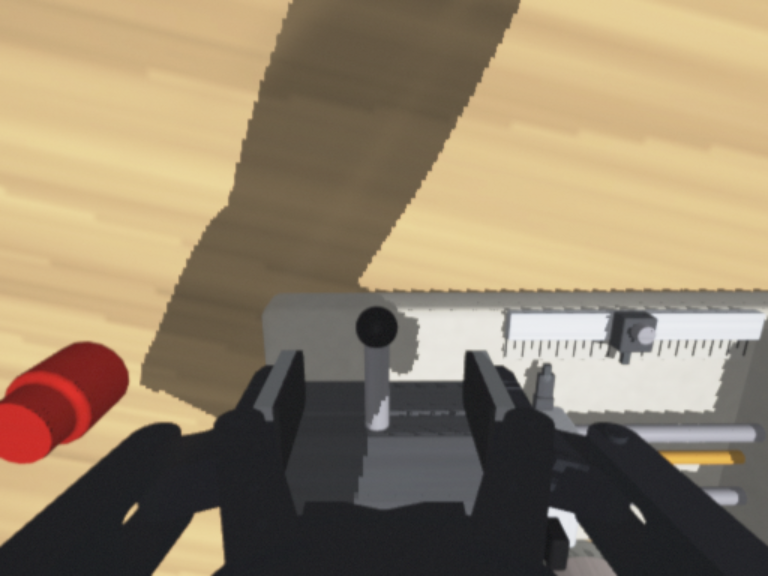

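Ball at (376,327), 4 px from my prediction. Descend and grip.

arm_command --series '[-0.2,-0.2,3.5,0,0,0,0.35,-0.2,-0.2,7,0,0,0,0.35,-0.2,-0.2,7.3,0,0,0,0.35,-0.2,-0.2,7.3,0,0,0,0.9,-0.2,-0.2,7.3,0,0,0,0.9,-0.2,-0.2,7.3,0,0,0,0.9,-0.2,-0.2,7.3,0,0,0,0.9,-0.2,-0.2,7.3,0,0,0,0.9]' --force 25

```text
time: 3.23
eef_pos: [0.5477, -0.0812, 0.0758]
tcp_rot: [-0.107, 0.994, 0.003, 0.002]
contact_force: [-2.1, 10.6, 4.5]
opening: 0.209
finger_force: 24.2
```

Run:
```python
from h import *
s=telemetry.get_state();print(s["eef_pos"],s["contact_force"],s["opening"],s["finger_force"])
# arc: hinge in pump (53,-132.5,80), r=150,a0=atan(8/150)
a0=np.arctan2(.008,.150);r=np.hypot(.008,.15)
for th in np.r_[0:1.96:.15,1.95]:
    dx=r*(np.cos(a0)-np.cos(a0+th));dz=r*(np.sin(a0+th)-np.sin(a0))
    print(round(th,2),"tool x %.2f z %.2f"%(-dx*100,-dz*100))
```

```text
[ 0.54767356 -0.0812473   0.07575943] [-2.06132045 10.61960012  4.53027096] 0.208678508651108 24.24412965774536
0.0 tool x -0.00 z -0.00
0.15 tool x -0.29 z -2.23
0.3 tool x -0.91 z -4.40
0.45 tool x -1.84 z -6.44
0.6 tool x -3.07 z -8.33
0.75 tool x -4.57 z -10.01
0.9 tool x -6.30 z -11.45
1.05 tool x -8.23 z -12.61
1.2 tool x -10.31 z -13.47
1.35 tool x -12.50 z -14.01
1.5 tool x -14.74 z -14.22
1.65 tool x -16.98 z -14.09
1.8 tool x -19.19 z -13.63
1.95 tool x -21.30 z -12.84
1.95 tool x -21.30 z -12.84
```

Grip is off-centre (17.7 mm on a 20 mm ball, TCP 8 mm high). I'll open, lower and regrip.

arm_command --series '[0.2,-0.2,0,0,0,0,0.4,0.2,-0.2,0,0,0,0,0.4,0.2,-0.2,0.5,0,0,0,0.4,0.2,-0.2,0.5,0,0,0,0.4]'

```text
time: 3.57
eef_pos: [0.5452, -0.0873, 0.0678]
tcp_rot: [-0.108, 0.994, -0.0, 0.001]
contact_force: [0.2, 0.5, 0.3]
opening: 0.597
finger_force: 0.0
```

Run:
```python
from h import *
i,C=cam("wrist"); cv2.imwrite("pics/w3.png",i)
s=telemetry.get_state();print(s["eef_pos"],s["contact_force"],s["opening"],go([.543,-.083,.067],np.pi/2+.215))
g=i.max(2);m=(g<45).astype(np.uint8)
print(proj(C,[.5433,-.082,.086]),proj(C,[.5433,-.082,.083]))
```

```text
[ 0.54494686 -0.0872306   0.06754857] [ 0.69266666 -0.4883189   1.34463853] 0.6017230989844329 [array([0.1 , 0.45, 0.05]), array([-0.02,  0.01,  0.05])]
[[265.46147698 263.90189913]] [[265.27228725 260.55161616]]
```

View pics/w3.png

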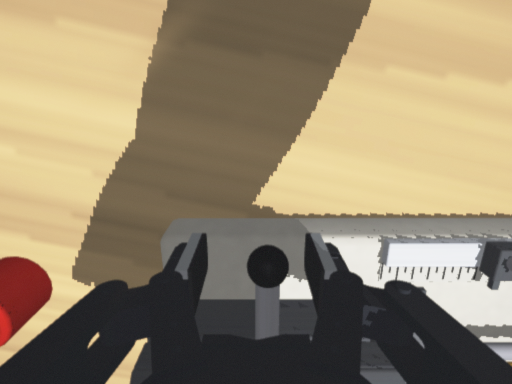

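Ball at (268,266), slightly right of the finger centre; I shift 6 mm and grip.

arm_command --series '[0.2,0.6,0,0,0,0,0.4,0.2,0.6,0,0,0,0,0.5,0.2,0.6,0,0,0,0,0.9,0.2,0.6,0,0,0,0,0.9,0.2,0.6,0,0,0,0,0.9,0.2,0.6,0,0,0,0,0.9,0.2,0.6,0,0,0,0,0.9]' --force 30

```text
time: 4.2
eef_pos: [0.5417, -0.0823, 0.0674]
tcp_rot: [-0.108, 0.994, -0.001, 0.0]
contact_force: [-0.9, -4.4, -0.3]
opening: 0.203
finger_force: 29.2
```

arm_command --series '[-0.1,0,-1.1,0,0,0,0.9,-0.3,0,-2.2,0,0,0,0.9,-0.6,0,-3.3,0,0,0,0.9,-0.9,0,-4.4,0,0,0,0.9,-1.35,0,-5.4,0,0,0,0.9,-1.85,0,-6.45,0,0,0,0.9,-2.45,0,-7.4,0,0,0,0.9,-3.1,0,-8.3,0,0,0,0.9,-3.8,0,-9.2,0,0,0,0.9,-4.6,0,-10,0,0,0,0.9]'

```text
time: 5.03
eef_pos: [0.5865, -0.0723, 0.1677]
tcp_rot: [-0.108, 0.994, -0.001, -0.001]
contact_force: [0.4, -4.6, -1.6]
opening: 0.21
finger_force: 29.4
```

arm_command --series '[-0.85,0,-0.75,0,0,0,0.9,-1.75,0,-1.45,0,0,0,0.9,-3.65,0,-2.6,0,0,0,0.9,-5.75,0,-3.45,0,0,0,0.9,-7.95,0,-4,0,0,0,0.9,-10.15,0,-4.2,0,0,0,0.9,-12.4,0,-4.1,0,0,0,0.9,-14.6,0,-3.6,0,0,0,0.9,-16,0,-3.1,0,0,0,0.9,-16,0,-3.1,0,0,0,0.9]'

```text
time: 5.87
eef_pos: [0.7466, -0.037, 0.1998]
tcp_rot: [-0.108, 0.994, -0.001, 0.003]
contact_force: [3.2, -1.5, 4.3]
opening: 0.213
finger_force: 30.4
```

Run:
```python
from h import *
s=telemetry.get_state();print(s["eef_pos"],s["contact_force"],s["opening"],s["finger_force"],s["qpos"])
i,C=cam("scene"); cv2.imwrite("pics/s4.png",cv2.resize(i[80:290,120:400],(800,600)))
```

```text
[ 0.74657027 -0.03701346  0.19982865] [ 3.2240961  -1.50246808  4.2506534 ] 0.2134152974136816 30.393039286136627 [-1.85084892e-01  4.62407737e-01  1.40614998e+00  4.62607105e-04
  1.26604394e+00 -1.97323682e+00]
```

View pics/s4.png

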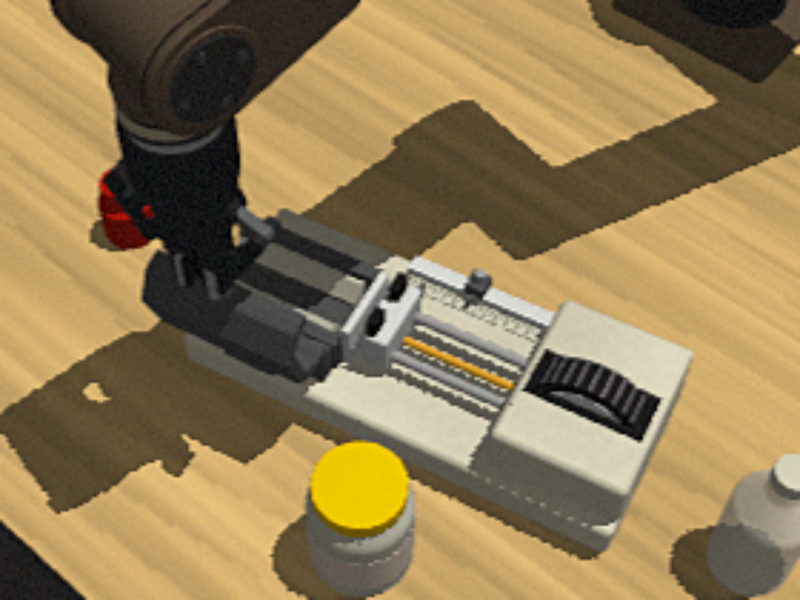

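The shield is over and nearly at its stop. A small final nudge, then release and lift away.

arm_command --series '[-0.6,0,0.25,0,0,0,0.9,-0.6,0,0.25,0,0,0,0.5,-0.6,0,0.25,0,0,0,0.4,-0.6,0,0.25,0,0,0,0.4,-0.6,0,0.25,0,0,0,0.4,-0.6,0,-4,0,0,0,0.4,-0.6,0,-8,0,0,0,0.4,-0.6,0,-10,0,0,0,0.4,-0.6,0,-10,0,0,0,0.4]'

```text
time: 6.67
eef_pos: [0.7506, -0.0361, 0.3073]
tcp_rot: [-0.108, 0.994, -0.002, 0.006]
contact_force: [1.0, 0.3, 1.3]
opening: 0.596
finger_force: 0.0
```

Run:
```python
from h import *
p=[.610,.0656,.215]
s=telemetry.get_state();print(s["eef_pos"],s["contact_force"],s["opening"])
print(go(pw(p,[0,.1425,.20])[0],np.pi/2+.215),go(pw(p,[0,.1425,.15])[0]))
i,C=cam("scene"); cv2.imwrite("pics/s5.png",cv2.resize(i[80:290,120:400],(800,600)))
```

```text
[ 0.75064036 -0.03610942  0.30725387] [0.95161488 0.31652033 1.30621245] 0.5959370213008858
[array([11.66, 27.25, 10.47]), array([-0.25,  0.67,  0.07])] [array([11.72, 27.27, 15.47])]
```

View pics/s5.png

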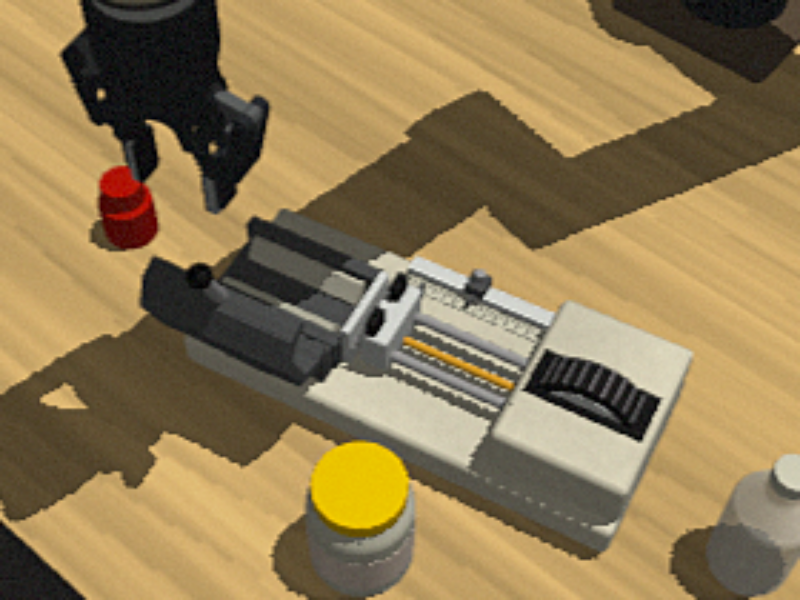

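The shield lies fully back at its stop, with stem and ball at (200,275), and the bystanders are unmoved. Now to the wheel with fingers shut.

arm_command --series '[11.7,27.3,10.5,0,0,0,1,11.7,27.3,10.5,0,0,0,1,11.7,27.3,10.5,0,0,0,1,11.7,27.3,10.5,0,0,0,1,11.7,27.3,10.5,0,0,0,1,11.7,27.3,10.5,0,0,0,1,11.7,27.3,10.5,0,0,0,1,11.7,27.3,10.5,0,0,0,1,11.7,27.3,10.5,0,0,0,1,11.7,27.3,10.5,0,0,0,1]'

```text
time: 7.55
eef_pos: [0.5735, 0.2063, 0.1906]
tcp_rot: [-0.109, 0.994, -0.0, -0.002]
contact_force: [0.7, -1.1, -0.4]
opening: 0.003
finger_force: 0.0
```

Run:
```python
from h import *
p=[.610,.0656,.215]
s=telemetry.get_state();print(s["eef_pos"],s["contact_force"],s["opening"])
print(go(pw(p,[0,.1325,.127])[0],np.pi/2+.215))
i,C=cam("wrist"); cv2.imwrite("pics/w6.png",i);np.savez("w6.npz",K=C[0],M=C[1],t=C[2])
for y in(-.031,.011): print(proj(C,pw(p,[-.06,y,.056])))
```

```text
[0.57347871 0.20625476 0.19056266] [ 0.66022682 -1.09067331 -0.38354421] 0.002663592242537762
[array([-0.59, -1.27,  6.35]), array([-0.  , -0.28,  0.21])]
[[ 62.58023813 121.83140847]]
[[108.47028513 122.06195136]]
```

arm_command --series '[-0.6,-1.3,3,0,0,0,1,-0.6,-1.3,6,0,0,0,1,-0.6,-1.3,6.3,0,0,0,1,-0.6,-1.3,6.5,0,0,0,1,-0.6,-1.3,6.6,0,0,0,1,-0.6,-1.3,6.7,0,0,0,1,-0.6,-1.3,6.7,0,0,0,1]'

```text
time: 8.18
eef_pos: [0.5857, 0.1942, 0.1282]
tcp_rot: [-0.108, 0.994, 0.0, 0.002]
contact_force: [-0.0, 1.1, -0.2]
opening: 0.003
finger_force: 0.0
```

arm_command --series '[0,0,0,0,0,0,1,0,0,0.2,0,0,0,1,0,0,0.4,0,0,0,1,0,0,0.5,0,0,0,1,0,0,0.5,0,0,0,1]'

```text
time: 8.6
eef_pos: [0.5845, 0.1943, 0.1215]
tcp_rot: [-0.108, 0.994, 0.0, 0.0]
contact_force: [-1.0, 0.8, 1.0]
opening: 0.003
finger_force: 0.3
```

arm_command --series '[0,0,0.1,0,0,0,1,0,0,0.2,0,0,0,1,0,0,0.2,0,0,0,1]'

```text
time: 8.85
eef_pos: [0.5846, 0.1943, 0.1212]
tcp_rot: [-0.108, 0.994, -0.0, -0.0]
contact_force: [-3.6, -0.8, 7.8]
opening: -0.003
finger_force: 3.9
```

arm_command --series '[0,0.4,0.05,0,0,0,1,0,0.8,0.05,0,0,0,1,0,1.2,0.05,0,0,0,1,0,1.6,0.05,0,0,0,1,0,2,0.05,0,0,0,1]'

```text
time: 9.27
eef_pos: [0.5806, 0.2129, 0.1219]
tcp_rot: [-0.108, 0.994, -0.001, -0.0]
contact_force: [-6.6, -4.1, 12.4]
opening: 0.002
finger_force: 6.0
```

```bash
cat >> h.py <<'E'
PP=[.610,.0656,.215]
def bar(name):
    """rectify the scale strip (plane z=.056) to 0.25 mm/px, columns pump y -60..+60 mm, rows pump x -90..-35 mm"""
    i,C=cam("wrist"); cv2.imwrite(f"pics/{name}.png",i)
    q=np.float32([(-.09,-.06),(-.09,.06),(-.035,.06),(-.035,-.06)])
    src=np.float32([proj(C,pw(PP,[x,y,.056]))[0] for x,y in q])
    H=cv2.getPerspectiveTransform(src,np.float32([(0,0),(480,0),(480,220),(0,220)]))
    o=cv2.warpPerspective(i,H,(480,220),flags=cv2.INTER_CUBIC); cv2.imwrite(f"pics/{name}r.png",o); return o
E
python3 - <<'E'
from h import *
o=bar("r1"); d=np.load("w6.npz")
i=cv2.imread("pics/w6.png");C=(d["K"],d["M"],d["t"])
q=[(-.09,-.06),(-.09,.06),(-.035,.06),(-.035,-.06)]
src=np.float32([proj(C,pw(PP,[x,y,.056]))[0] for x,y in q])
H=cv2.getPerspectiveTransform(src,np.float32([(0,0),(480,0),(480,220),(0,220)]))
b=cv2.warpPerspective(i,H,(480,220),flags=cv2.INTER_CUBIC)
cv2.imwrite("pics/cmp.png",cv2.resize(np.vstack([b,o]),(620,568)))
s=telemetry.get_state();print(s["eef_pos"],s["contact_force"])
E
```

```text
[0.58043428 0.21360587 0.12185685] [-5.55506476 -3.17407274 13.39919543]
```

View pics/cmp.png

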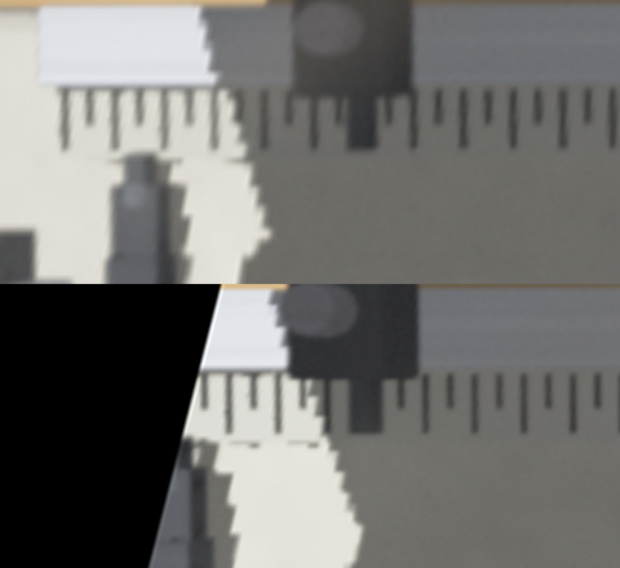

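Comparison (ten pictures now used): pointer tip at column 140 and blade at 361 before, about 42.8 mm apart. After one stroke the pointer is near 188 and the blade at 366, so the wheel drives it the right way. More strokes follow, and I'll measure by profile from here.

arm_command --series '[0,0,-1.2,0,0,0,1,0,0,-1.2,0,0,0,1,0,-2.2,-1.2,0,0,0,1,0,-2.2,-1.2,0,0,0,1,0,-2.2,-0.05,0,0,0,1,0,-2.2,-0.05,0,0,0,1,0,-1.6,-0.05,0,0,0,1,0,-1,-0.05,0,0,0,1,0,-0.5,-0.05,0,0,0,1,0,0,-0.05,0,0,0,1]'

```text
time: 10.15
eef_pos: [0.5821, 0.2138, 0.1219]
tcp_rot: [-0.108, 0.994, -0.001, 0.002]
contact_force: [-2.0, -3.9, 10.4]
opening: -0.0
finger_force: 5.4
```

arm_command --series '[0,0,0,0,0,0,1,0,0,-1.2,0,0,0,1,0,0,-1.2,0,0,0,1,0,-2.2,-1.2,0,0,0,1,0,-2.2,-1.2,0,0,0,1,0,-2.2,0,0,0,0,1,0,-2.2,0,0,0,0,1,0,-1.4,0,0,0,0,1,0,-0.7,0,0,0,0,1,0,0,0,0,0,0,1]'

```text
time: 10.98
eef_pos: [0.5818, 0.2136, 0.1219]
tcp_rot: [-0.108, 0.994, -0.001, 0.002]
contact_force: [-2.2, -4.0, 12.2]
opening: -0.002
finger_force: 6.1
```

arm_command --series '[0,0,0,0,0,0,1,0,0,-3,0,0,0,1,0,0,-6,0,0,0,1,0,-7,-9,0,0,0,1,0,-10,-9,0,0,0,1,0,-10,-9,0,0,0,1,0,-10,-9,0,0,0,1,0,-10,-9,0,0,0,1]'

```text
time: 11.65
eef_pos: [0.6013, 0.1157, 0.2078]
tcp_rot: [-0.107, 0.994, 0.001, -0.001]
contact_force: [0.3, 0.2, -0.1]
opening: -0.003
finger_force: 0.0
```

Run:
```python
from h import *
s=telemetry.get_state();print(s["time"],s["eef_pos"])
o=bar("r2").astype(int)
g=o.mean(2)
for a,b in((75,92),(98,110),(118,128),(130,142),(150,165)): print(a,b,np.round(g[a:b].mean(0)[80:400:4]).astype(int).tolist())
print("rows at blade col",np.round(g[60:140:4,270:280].mean(1)).astype(int))
```

```text
11.65 [0.6013419  0.11569609 0.20781086]
75 92 [103, 113, 113, 87, 79, 106, 114, 113, 81, 86, 109, 113, 111, 76, 90, 111, 114, 104, 74, 93, 113, 115, 97, 75, 97, 114, 116, 90, 77, 103, 114, 113, 86, 79, 109, 114, 110, 83, 83, 113, 115, 106, 82, 92, 115, 118, 107, 81, 70, 71, 71, 73, 103, 162, 172, 177, 187, 154, 229, 233, 231, 192, 173, 234, 234, 229, 168, 193, 233, 234, 233, 164, 213, 231, 232, 226, 168, 224, 232, 232]
98 110 [102, 112, 113, 111, 112, 113, 113, 109, 85, 79, 111, 114, 113, 112, 112, 114, 114, 105, 75, 94, 113, 114, 113, 113, 114, 114, 113, 99, 73, 109, 114, 114, 113, 114, 115, 115, 114, 88, 89, 115, 117, 117, 116, 117, 118, 119, 115, 80, 71, 68, 69, 78, 132, 230, 232, 232, 199, 165, 229, 233, 232, 232, 232, 233, 233, 237, 169, 201, 229, 232, 232, 231, 231, 231, 231, 221, 175, 220, 231, 231]
118 128 [112, 112, 112, 112, 113, 112, 112, 112, 111, 111, 112, 112, 112, 112, 112, 112, 112, 112, 111, 111, 112, 112, 113, 113, 114, 107, 84, 62, 58, 60, 69, 97, 114, 115, 115, 115, 114, 115, 115, 115, 116, 116, 116, 116, 117, 117, 116, 115, 121, 154, 195, 208, 230, 229, 219, 210
[... 323 characters left out ...]
, 114, 114, 114, 114, 115, 114, 112, 114, 160, 230, 231, 231, 231, 230, 230, 230, 230, 229, 229, 230, 230, 229, 230, 230, 230, 230, 229, 229, 229, 228, 227, 227, 226, 226, 225, 226, 226, 226, 226, 227]
150 165 [112, 112, 111, 112, 112, 112, 112, 111, 111, 112, 111, 111, 111, 111, 111, 112, 112, 111, 112, 111, 111, 111, 111, 98, 67, 56, 57, 58, 59, 60, 61, 61, 63, 80, 111, 114, 113, 113, 113, 112, 113, 113, 112, 112, 112, 111, 113, 176, 227, 230, 230, 230, 230, 230, 230, 229, 229, 229, 230, 230, 230, 229, 229, 228, 227, 227, 227, 226, 226, 226, 225, 225, 225, 225, 226, 227, 227, 227, 228, 228]
rows at blade col [ 63  65  66  66  69  71  71  72  71  70  70  69  68  77 101 126 155 178
 191 197]
```

arm_command --series '[0,7.8,4,0,0,0,1,0,7.8,7.5,0,0,0,1,0,7.8,7.5,0,0,0,1,0,7.8,8.5,0,0,0,1,0,7.8,9,0,0,0,1,0,7.8,9,0,0,0,1,0,8.5,9,0,0,0,1,0,9.2,9,0,0,0,1,0,10,9,0,0,0,1,0,10,9,0,0,0,1]'

```text
time: 12.53
eef_pos: [0.5788, 0.2152, 0.1218]
tcp_rot: [-0.109, 0.994, -0.0, -0.002]
contact_force: [-8.2, -2.5, 13.1]
opening: -0.0
finger_force: 7.1
```

arm_command --series '[0,0,-1.2,0,0,0,1,0,0,-1.2,0,0,0,1,0,-2.2,-1.2,0,0,0,1,0,-2.2,-1.2,0,0,0,1,0,-2.2,0,0,0,0,1,0,-2.2,0,0,0,0,1,0,-1.6,0,0,0,0,1,0,-1,0,0,0,0,1,0,-0.4,0,0,0,0,1,0,-0.4,0,0,0,0,1]'

```text
time: 13.37
eef_pos: [0.5827, 0.2109, 0.1219]
tcp_rot: [-0.108, 0.994, -0.0, 0.002]
contact_force: [-2.0, -0.6, 12.0]
opening: -0.0
finger_force: 6.0
```

arm_command --series '[0,0,-3,0,0,0,1,0,0,-6,0,0,0,1,0,-7,-9,0,0,0,1,0,-10,-9,0,0,0,1,0,-10,-9,0,0,0,1,0,-10,-9,0,0,0,1,0,-10,-9,0,0,0,1]'

```text
time: 13.95
eef_pos: [0.6024, 0.1118, 0.208]
tcp_rot: [-0.107, 0.994, 0.0, -0.001]
contact_force: [-0.1, 0.2, -1.2]
opening: -0.001
finger_force: 0.0
```

```bash
cat >> h.py <<'E'
def runs(o,a,b,thr):
    g=o[a:b].mean((0,2)); k=np.where(np.diff((g<thr).astype(int)))[0]
    e=[j+(g[j]-thr)/(g[j]-g[j+1]) for j in k]; u=g[0]<thr
    return [(round((p+q)/2,1),round(q-p,1)) for p,q in zip(e[u::2],e[1+u::2]) if q-p>10]
E
python3 - <<'E'
from h import *
s=telemetry.get_state();print(s["time"],s["eef_pos"])
o=bar("r3").astype(float)
for a,b in((75,85),(85,95),(98,108),(118,128),(130,140)):
    print(a,[runs(o,a,b,t) for t in(85,92)])
E
```

```text
13.95 [0.60236485 0.11178747 0.20796802]Traceback (most recent call last):
  File "<stdin>", line 5, in <module>
  File "h.py", line 39, in runs
    return [(round((p+q)/2,1),round(q-p,1)) for p,q in zip(e[u::2],e[1+u::2]) if q-p>10]
                                                           ~^^^^^^
TypeError: slice indices must be integers or None or have an __index__ method
```

```bash
sed -i 's/u=g\[0\]<thr/u=int(g[0]<thr)/' h.py
python3 - <<'E'
from h import *
o=cv2.imread("pics/r3r.png").astype(float)
for a,b in((75,85),(85,95),(98,108),(118,128),(130,140)):
    print(a,[runs(o,a,b,t) for t in(85,92)])
E
```

```text
75 [[(np.float64(274.2), np.float64(13.9))], [(np.float64(274.1), np.float64(16.0))]]
85 [[(np.float64(272.8), np.float64(11.6))], [(np.float64(273.0), np.float64(13.7))]]
98 [[(np.float64(271.5), np.float64(10.3))], [(np.float64(271.6), np.float64(11.8))]]
118 [[(np.float64(240.0), np.float64(16.9))], [(np.float64(240.0), np.float64(18.6))]]
130 [[(np.float64(239.9), np.float64(18.2))], [(np.float64(239.8), np.float64(19.9))]]
```

Run:
```python
from h import *
for n in("r2r","r3r"):
    o=cv2.imread(f"pics/{n}.png").astype(float).mean(2)
    for a,b in((75,85),(98,108)): print(n,a,o[a:b].mean(0)[256:296].round().astype(int).tolist())
```

```text
r2r 75 [114, 114, 115, 116, 117, 116, 113, 110, 105, 99, 92, 86, 80, 75, 71, 69, 69, 70, 69, 69, 70, 70, 71, 71, 72, 72, 72, 72, 73, 76, 79, 82, 88, 98, 108, 117, 126, 132, 134, 133]
r2r 98 [118, 118, 119, 119, 119, 118, 118, 118, 115, 107, 98, 89, 80, 73, 71, 71, 71, 70, 69, 69, 69, 68, 68, 68, 69, 68, 67, 69, 76, 82, 89, 104, 130, 159, 186, 211, 230, 235, 233, 230]
r3r 75 [115, 116, 117, 118, 117, 115, 113, 111, 107, 100, 93, 86, 80, 76, 75, 75, 75, 74, 73, 73, 72, 72, 71, 73, 77, 84, 91, 99, 104, 104, 103, 105, 114, 126, 139, 149, 154, 154, 150, 146]
r3r 98 [118, 118, 118, 118, 118, 118, 119, 116, 109, 99, 89, 80, 74, 73, 74, 76, 74, 72, 71, 73, 79, 88, 96, 103, 107, 106, 106, 108, 106, 104, 110, 128, 152, 177, 202, 221, 228, 229, 229, 232]
```

Gap is now about 8.5 mm. One more full stroke (about 7 mm), then measure.

arm_command --series '[0,8.2,4,0,0,0,1,0,8.2,7.5,0,0,0,1,0,8.2,7.5,0,0,0,1,0,8.2,8.5,0,0,0,1,0,8.2,9,0,0,0,1,0,8.2,9,0,0,0,1,0,8.9,9,0,0,0,1,0,9.6,9,0,0,0,1,0,10.3,9,0,0,0,1,0,10.3,9,0,0,0,1]'

```text
time: 14.83
eef_pos: [0.5789, 0.2142, 0.1218]
tcp_rot: [-0.109, 0.994, -0.001, -0.002]
contact_force: [-8.5, -1.4, 14.1]
opening: -0.001
finger_force: 7.4
```

arm_command --series '[0,0,-3,0,0,0,1,0,0,-6,0,0,0,1,0,-7,-9,0,0,0,1,0,-13,-9,0,0,0,1,0,-15,-9,0,0,0,1,0,-15,-9,0,0,0,1,0,-15,-9,0,0,0,1,0,-15,-9,0,0,0,1]'

```text
time: 15.5
eef_pos: [0.6124, 0.0658, 0.2084]
tcp_rot: [-0.107, 0.994, 0.0, -0.001]
contact_force: [0.5, 0.4, -0.2]
opening: 0.002
finger_force: 0.0
```

Run:
```python
from h import *
s=telemetry.get_state();print(s["time"],s["eef_pos"])
o=bar("r4").astype(float).mean(2)
for a,b in((75,85),(98,108),(118,128),(130,140),(150,162)): print(a,o[a:b].mean(0)[240:300].round().astype(int).tolist())
```

```text
15.5 [0.61244738 0.06581213 0.20844824]
75 [138, 131, 127, 124, 123, 125, 128, 131, 134, 135, 134, 134, 133, 134, 134, 132, 126, 119, 112, 105, 100, 97, 96, 97, 100, 105, 111, 113, 114, 112, 109, 107, 105, 104, 102, 101, 99, 98, 98, 97, 97, 97, 100, 103, 107, 111, 118, 124, 129, 134, 139, 141, 142, 142, 144, 146, 148, 149, 150, 147]
98 [231, 231, 231, 231, 232, 232, 232, 233, 233, 233, 234, 234, 234, 237, 240, 235, 219, 201, 178, 154, 131, 115, 105, 97, 94, 99, 107, 112, 112, 111, 109, 108, 108, 109, 110, 110, 110, 110, 110, 110, 109, 108, 111, 116, 120, 127, 142, 164, 187, 208, 226, 237, 240, 237, 230, 221, 209, 197, 186, 177]
118 [193, 190, 190, 189, 181, 171, 160, 147, 135, 128, 124, 122, 118, 115, 114, 114, 112, 110, 109, 109, 108, 107, 107, 110, 117, 123, 131, 145, 164, 182, 197, 211, 218, 217, 215, 215, 218, 220, 223, 225, 227, 227, 228, 228, 228, 229, 228, 229, 229, 229, 228, 227, 225, 223, 220, 217, 213, 210, 209, 212]
130 [217, 201, 183, 165, 143, 129, 121, 116, 111, 108, 109, 111, 112, 112, 112, 111, 111, 111, 110, 110, 110, 109, 109, 112, 117, 122, 129, 143, 160, 176, 192, 207, 216, 218, 217, 218, 221, 223, 224, 226, 227, 228, 228, 229, 229, 229, 229, 229, 229, 228, 228, 228, 228, 227, 227, 227, 227, 227, 227, 227]
150 [111, 110, 108, 107, 106, 105, 104, 104, 105, 105, 105, 107, 109, 112, 114, 117, 119, 121, 121, 121, 121, 121, 121, 120, 120, 120, 120, 120, 118, 115, 112, 111, 110, 108, 110, 119, 135, 153, 172, 191, 206, 214, 219, 225, 228, 229, 228, 228, 228, 228, 228, 228, 228, 228, 228, 228, 228, 228, 228, 228]
```

Everything is lit now. Right edges differ by 19 px (pointer to blade), so about 4.7 mm remains. Careful short stroke of about 14.5 mm.

arm_command --series '[0,4,0,0,0,0,1,0,8,2,0,0,0,1,0,12,5,0,0,0,1,0,13.5,7.8,0,0,0,1,0,13.5,7.8,0,0,0,1,0,13.5,7.8,0,0,0,1,0,13.5,8.7,0,0,0,1,0,13.5,9,0,0,0,1,0,13.5,9,0,0,0,1,0,13.5,9,0,0,0,1]'

```text
time: 16.38
eef_pos: [0.5853, 0.1979, 0.1217]
tcp_rot: [-0.107, 0.994, 0.001, 0.002]
contact_force: [-1.6, 2.1, 5.0]
opening: 0.001
finger_force: 2.2
```

arm_command --series '[0,0.3,0,0,0,0,1,0,0.6,0,0,0,0,1,0,0.9,0,0,0,0,1,0,1.2,0,0,0,0,1,0,1.45,0,0,0,0,1,0,1.45,0,0,0,0,1,0,1.45,0,0,0,0,1]'

```text
time: 16.97
eef_pos: [0.5824, 0.2112, 0.122]
tcp_rot: [-0.108, 0.994, -0.001, 0.002]
contact_force: [-1.5, -0.8, 6.7]
opening: -0.0
finger_force: 3.4
```

arm_command --series '[0,0,-3,0,0,0,1,0,0,-6,0,0,0,1,0,-7,-9,0,0,0,1,0,-13,-9,0,0,0,1,0,-15,-9,0,0,0,1,0,-15,-9,0,0,0,1,0,-15,-9,0,0,0,1,0,-15,-9,0,0,0,1]'

```text
time: 17.63
eef_pos: [0.6133, 0.0633, 0.2098]
tcp_rot: [-0.106, 0.994, -0.0, 0.001]
contact_force: [-1.1, -0.2, 0.1]
opening: 0.001
finger_force: 0.0
```

Run:
```python
from h import *
s=telemetry.get_state();print(s["time"],s["eef_pos"])
o=bar("r5").astype(float).mean(2)
for a,b in((75,85),(98,108),(108,113),(118,128),(130,140),(150,162)): print(a,o[a:b].mean(0)[240:300].round().astype(int).tolist())
```

```text
17.6333 [0.61330983 0.06332879 0.20975513]
75 [120, 113, 111, 115, 121, 126, 129, 132, 134, 136, 137, 137, 136, 135, 135, 135, 131, 122, 111, 101, 93, 91, 94, 100, 105, 109, 112, 113, 113, 111, 107, 103, 100, 98, 98, 97, 95, 93, 92, 91, 92, 93, 95, 98, 102, 105, 108, 114, 119, 123, 129, 140, 156, 171, 182, 184, 172, 156, 144, 145]
98 [232, 232, 233, 233, 233, 233, 234, 234, 234, 234, 234, 235, 234, 233, 236, 238, 231, 211, 188, 163, 137, 117, 109, 107, 105, 104, 107, 111, 113, 112, 109, 107, 105, 105, 107, 108, 109, 110, 109, 109, 110, 109, 109, 113, 124, 134, 147, 163, 183, 200, 214, 227, 237, 241, 239, 230, 214, 193, 175, 167]
108 [233, 233, 233, 233, 234, 234, 234, 234, 234, 234, 236, 238, 236, 228, 221, 211, 196, 173, 148, 128, 109, 96, 94, 97, 102, 104, 108, 111, 113, 113, 110, 108, 106, 106, 107, 108, 109, 110, 111, 112, 114, 114, 114, 119, 129, 141, 155, 171, 189, 205, 216, 226, 235, 239, 239, 232, 217, 197, 180, 171]
118 [227, 225, 222, 220, 217, 214, 213, 213, 212, 209, 204, 199, 193, 187, 183, 181, 178, 175, 175, 175, 171, 163, 153, 143, 131, 122, 117, 114, 111, 108, 108, 108, 109, 109, 108, 109, 110, 111, 111, 114, 121, 128, 135, 146, 163, 181, 198, 212, 222, 224, 219, 214, 211, 209, 207, 207, 209, 212, 215, 219]
130 [229, 229, 229, 230, 230, 229, 230, 230, 229, 226, 221, 217, 211, 202, 196, 192, 185, 172, 157, 145, 133, 121, 115, 112, 110, 107, 105, 105, 106, 106, 107, 108, 109, 110, 110, 110, 111, 111, 110, 110, 115, 121, 127, 137, 153, 170, 186, 200, 213, 219, 219, 218, 219, 221, 223, 224, 226, 226, 227, 227]
150 [230, 226, 220, 215, 207, 193, 176, 160, 146, 131, 121, 117, 115, 111, 108, 108, 108, 107, 106, 106, 105, 105, 105, 104, 105, 106, 107, 109, 112, 114, 116, 118, 119, 120, 120, 120, 120, 120, 120, 120, 119, 119, 119, 118, 117, 115, 112, 110, 110, 109, 108, 111, 124, 142, 161, 181, 201, 213, 219, 222]
```

About 0.65 mm seems left. I'll re-measure from a pose where the whole region is in shadow, with cleaner edges.

arm_command --series '[0,3,0,0,0,0,1,0,6.3,0,0,0,0,1,0,6.3,0,0,0,0,1,0,6.3,0,0,0,0,1,0,6.3,0,0,0,0,1]'

```text
time: 18.1
eef_pos: [0.5988, 0.1281, 0.209]
tcp_rot: [-0.109, 0.994, -0.0, -0.0]
contact_force: [-0.4, 0.3, 0.1]
opening: -0.002
finger_force: 0.0
```

```bash
cat > m.py <<'E'
from h import *
import sys
s=telemetry.get_state();print(s["time"],s["eef_pos"])
o=bar(sys.argv[1]).astype(float)
for a,b in((75,85),(85,95),(98,108),(118,128),(130,140),(150,162)): print(a,o.mean(2)[a:b].mean(0)[256:304].round().astype(int).tolist(),[tuple(map(float,r)) for r in runs(o,a,b,90)])
E
python3 m.py r6
```

```text
18.1 [0.59878643 0.12811849 0.20896965]
75 [104, 108, 109, 110, 110, 110, 111, 110, 105, 97, 89, 80, 72, 65, 62, 59, 56, 55, 55, 55, 54, 54, 54, 55, 55, 55, 55, 55, 54, 53, 53, 57, 62, 68, 75, 84, 92, 98, 103, 108, 111, 112, 112, 113, 114, 114, 110, 104] [(278.9, 25.9)]
85 [109, 112, 112, 112, 113, 114, 114, 111, 105, 99, 91, 82, 73, 67, 62, 58, 55, 55, 56, 57, 56, 56, 56, 56, 56, 56, 56, 56, 56, 56, 58, 62, 66, 71, 78, 87, 95, 102, 108, 113, 114, 114, 114, 116, 116, 115, 111, 105] [(278.8, 25.3)]
98 [113, 113, 113, 113, 113, 114, 113, 109, 105, 101, 94, 85, 77, 70, 63, 58, 57, 58, 58, 58, 58, 59, 59, 60, 60, 60, 61, 60, 60, 61, 67, 73, 81, 89, 98, 103, 107, 111, 114, 115, 116, 116, 116, 117, 117, 115, 112, 108] [(277.8, 22.6)]
118 [113, 113, 113, 113, 113, 113, 112, 111, 110, 105, 98, 90, 81, 74, 67, 64, 64, 62, 62, 62, 63, 64, 64, 63, 64, 66, 68, 70, 74, 81, 89, 97, 104, 111, 114, 114, 114, 115, 115, 115, 114, 114, 115, 115, 115, 115, 115, 114] [(276.5, 19.1)]
130 [112, 111, 111, 111, 110, 109, 109, 109, 108, 102, 95, 87, 79, 72, 68, 66, 64, 63, 62, 63, 63, 63, 63, 63, 64, 65, 65, 66, 70, 78, 87, 96, 104, 108, 109, 109, 109, 110, 109, 109, 110, 111, 112, 113, 113, 113, 113, 112] [(276.5, 19.7)]
150 [95, 88, 81, 74, 67, 63, 62, 61, 60, 59, 59, 59, 59, 60, 60, 61, 61, 61, 61, 61, 61, 61, 60, 60, 60, 61, 61, 61, 60, 59, 58, 58, 57, 56, 57, 59, 61, 63, 68, 76, 84, 92, 100, 106, 108, 108, 109, 112] [(276.7, 40.0)]
```

Run:
```python
from h import *
for n in("r5r","r6r"):
    o=cv2.imread(f"pics/{n}.png").astype(float)
    for a,b in((98,104),(104,110),(118,128),(130,140)):
        m=o[a:b].mean(0)[244:304:2]; print(n,a,(100*m[:,0]/m[:,2]).round().astype(int).tolist())
```

```text
r5r 98 [98, 98, 98, 98, 98, 98, 98, 97, 96, 96, 97, 97, 97, 99, 102, 105, 107, 107, 107, 107, 104, 101, 99, 98, 98, 98, 98, 97, 97, 98]
r5r 104 [98, 98, 98, 98, 98, 98, 97, 96, 96, 97, 98, 97, 97, 100, 103, 105, 107, 108, 108, 108, 105, 101, 99, 98, 97, 98, 97, 97, 97, 97]
r5r 118 [96, 96, 96, 96, 96, 96, 96, 96, 96, 96, 96, 98, 101, 104, 107, 108, 108, 108, 105, 103, 100, 98, 97, 96, 96, 96, 96, 96, 97, 97]
r5r 130 [96, 96, 96, 96, 95, 95, 94, 94, 94, 95, 96, 98, 101, 105, 107, 109, 109, 109, 107, 103, 100, 97, 96, 95, 96, 96, 96, 96, 96, 96]
r6r 98 [97, 97, 97, 97, 97, 97, 97, 96, 96, 97, 96, 97, 98, 101, 105, 107, 106, 105, 106, 106, 105, 103, 100, 98, 97, 96, 97, 97, 97, 97]
r6r 104 [96, 97, 98, 97, 96, 97, 97, 97, 97, 97, 97, 97, 98, 101, 104, 105, 105, 104, 104, 105, 106, 104, 100, 98, 98, 97, 96, 96, 97, 96]
r6r 118 [95, 95, 95, 96, 96, 96, 96, 96, 96, 95, 96, 97, 99, 102, 104, 104, 104, 104, 104, 102, 101, 98, 96, 95, 95, 95, 96, 96, 96, 95]
r6r 130 [95, 95, 94, 94, 95, 95, 95, 95, 94, 94, 95, 96, 99, 101, 102, 103, 104, 104, 104, 103, 100, 96, 95, 94, 95, 95, 95, 95, 95, 95]
```

Hue separates steel from shadow: the pointer is about 0.65 mm short of the blade. One small nudge follows.

arm_command --series '[0,4,3,0,0,0,1,0,7.6,6,0,0,0,1,0,7.6,7.8,0,0,0,1,0,7.6,7.8,0,0,0,1,0,7.6,7.8,0,0,0,1,0,7.6,8.7,0,0,0,1,0,7.6,9.05,0,0,0,1,0,7.6,9.05,0,0,0,1,0,7.6,9.05,0,0,0,1]'

```text
time: 18.9
eef_pos: [0.5851, 0.2005, 0.1219]
tcp_rot: [-0.107, 0.994, 0.0, 0.002]
contact_force: [-1.4, -1.0, 5.1]
opening: 0.005
finger_force: 2.7
```

arm_command --series '[0,0.12,0,0,0,0,1,0,0.24,0,0,0,0,1,0,0.36,0,0,0,0,1,0,0.36,0,0,0,0,1,0,0.36,0,0,0,0,1]'

```text
time: 19.32
eef_pos: [0.5844, 0.2035, 0.122]
tcp_rot: [-0.107, 0.994, -0.001, 0.002]
contact_force: [-1.3, -2.2, 5.7]
opening: -0.002
finger_force: 3.1
```

arm_command --series '[0,0,-3,0,0,0,1,0,0,-6,0,0,0,1,0,-7,-9,0,0,0,1,0,-11,-9,0,0,0,1,0,-12.5,-9,0,0,0,1,0,-12.5,-9,0,0,0,1,0,-12.5,-9,0,0,0,1,0,-12.5,-9,0,0,0,1]'

```text
time: 19.98
eef_pos: [0.6091, 0.0821, 0.2091]
tcp_rot: [-0.107, 0.994, 0.0, 0.0]
contact_force: [0.2, 1.3, -0.2]
opening: -0.002
finger_force: 0.0
```

```bash
cat > m2.py <<'E'
from h import *
import sys
s=telemetry.get_state();print(s["time"],s["eef_pos"])
def seg(o,a,b):
    m=cv2.GaussianBlur(o,(0,0),2)[a:b].mean(0)[230:320]; h=m[:,0]/m[:,2]; h=h-np.median(h[:20]); k=h[30:60].argmax()+30; t=h[k]/2
    l=k
    while h[l]>t:l-=1
    r=k
    while h[r]>t:r+=1
    l=l+(t-h[l])/(h[l+1]-h[l]); r=r-1+(h[r-1]-t)/(h[r-1]-h[r]); return 230+(l+r)/2,r-l
ns=sys.argv[1:]
for n in ns:
    o=bar(n).astype(float) if n.startswith("n") else cv2.imread(f"pics/{n}r.png").astype(float)
    B=[seg(o,a,b) for a,b in((98,104),(104,110))];P=[seg(o,a,b) for a,b in((118,128),(130,140))]
    print(n,np.round(B,1).tolist(),np.round(P,1).tolist(),"gap mm",round(.25*(np.mean([b[0] for b in B])-np.mean([p[0] for p in P])),2))
E
python3 m2.py r5 r6 n1 n2
```

```text
19.9833 [0.60908529 0.08210427 0.20906451]
r5 [[278.7, 12.8], [278.6, 12.7]] [[275.4, 12.6], [275.5, 13.5]] gap mm 0.8
r6 [[278.5, 16.3], [278.7, 17.0]] [[276.5, 15.7], [276.5, 15.4]] gap mm 0.52
n1 [[279.5, 11.1], [280.2, 11.0]] [[279.9, 13.3], [279.8, 13.2]] gap mm -0.01
n2 [[279.1, 10.5], [278.9, 12.1]] [[279.8, 13.6], [280.0, 13.0]] gap mm -0.23
```

arm_command --series '[0,3,-1,0,0,0,1,0,4.2,-1,0,0,0,1,0,4.2,-1,0,0,0,1,0,4.2,-1,0,0,0,1,0,4.2,-1,0,0,0,1]'

```text
time: 20.5
eef_pos: [0.5996, 0.1241, 0.2181]
tcp_rot: [-0.109, 0.994, -0.0, -0.0]
contact_force: [-0.5, 0.0, -1.0]
opening: 0.001
finger_force: 0.0
```

```bash
python3 m2.py n3 n4 n5
python3 - <<'E'
from h import *
a=cv2.imread("pics/scene0.png");i,C=cam("scene")
def c(i,lo,hi,box):
    m=cv2.inRange(cv2.cvtColor(i,cv2.COLOR_BGR2HSV),lo,hi);x0,y0,x1,y1=box
    q=cv2.moments(m[y0:y1,x0:x1],True);return round(q["m10"]/q["m00"]+x0,1),round(q["m01"]/q["m00"]+y0,1),q["m00"]
for im in(a,i): print("jar",c(im,(20,150,100),(35,255,255),(200,220,290,300)),"pot",c(im,(0,150,60),(8,255,255),(145,130,185,175)))
b=proj(C,pw(PP,[.053+.15*.42+.0,-.1325,.08+.137]))[0];print("expected ball",b)
g=i.max(2);m=(g<45).astype(np.uint8)[160:200,170:210];print(cv2.connectedComponentsWithStats(m)[2:])
E
```

```text
20.5 [0.59959333 0.12413046 0.21810167]
n3 [[278.4, 16.5], [278.2, 16.8]] [[280.5, 14.4], [280.4, 15.3]] gap mm -0.54
n4 [[278.3, 15.6], [278.2, 16.1]] [[279.8, 14.9], [280.2, 14.4]] gap mm -0.43
n5 [[279.3, 15.2], [278.5, 17.6]] [[280.2, 15.8], [280.4, 14.0]] gap mm -0.36
jar (245.5, 249.5, 873.0) pot (164.2, 151.8, 397.0)
jar (245.5, 249.9, 894.0) pot (164.0, 152.1, 414.0)
expected ball [188.69557072 174.35600622]
(array([[   0,    0,   40,   40, 1261],
       [  37,    0,    3,    3,    7],
       [  37,    5,    1,    1,    1],
       [  15,   12,    9,    9,   64],
       [  39,   12,    1,    1,    1],
       [   0,   18,    5,    7,   23],
       [   6,   20,    1,    2,    2],
       [   0,   22,   37,   18,  227],
       [  15,   27,    1,    1,    1],
       [  26,   30,    1,    1,    1],
       [  14,   32,    1,    1,    1],
       [  37,   35,    3,    5,   10],
       [  34,   39,    1,    1,    1]], dtype=int32), array([[19.85091197, 17.47105472],
       [37.71428571,  1.        ],
       [37.        ,  5.        ],
       [19.109375  , 16.359375  ],
       [39.        , 12.        ],
       [ 1.7826087 , 20.86956522],
       [ 6.        , 20.5       ],
       [17.97797357, 31.18061674],
       [15.        , 27.        ],
       [26.        , 30.        ],
       [14.        , 32.        ],
       [38.2       , 37.1       ],
       [34.        , 39.        ]]))
```

The pointer is within about 0.2 mm of the blade from the centred view. The shield's ball sits at its open position, jar and pot are unmoved, and the arm is clear. Handing in.

```bash
python3 -c "
from plant import ctrl
print(ctrl.sign_off())"
```

```text
the job is handed in; nothing more can be done
None
```

The job is handed in: the shield lies back at its stop and stays open by itself, and the pointer stands about 0.2 mm from opposite the index tip by my camera measurement. Only the thumbwheel moved the pusher, the jar and pot measured unmoved, and the bottle was not re-measured at the end.

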